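# Set the dishwasher's rinse-aid dosing dial back to the factory mark

### The job

The glasses come out streaky because the rinse-aid dose of the little dishwasher has been turned away from its factory setting. Take the plastic adjusting tool out of the cutlery basket, put its blade into the slot of the dosing dial in the open door and turn the dial until its arrow points at the one long mark, then hang the tool back upright in the same hole of the basket lid. Leave everything else standing where it is.

Things in the scene. Friction and masses are not known exactly. Their poses are not given: they have to be found in the camera images.
- dial (a joint): turn of the white dosing dial (rad): 0 = arrow exactly at the long mark, positive = arrow anticlockwise of it seen from above. Marks are 0.5 rad apart; stops at -1.1 and 1.6. It starts 0.6 to 1.45 rad anticlockwise, turns stiffly (about 0.06 N m) and stays where it is left. The blade has play in the slot: the dial follows the tool with up to about 0.15 rad of lag.
- dial_slot (a point): centre of the slot's floor, on the dial's vertical axis; x axis along the slot towards the arrow, z up. White disc 40 mm across, its arrow nose reaching 27 mm from the axis; straight slot 6.5 mm wide (upper edges bevelled 1.5 mm each side), 29 mm long between closed ends, 7 mm deep. Nothing within 55 mm rises more than 12 mm above this point.
- tool_handle (a point): centre of the flat grip of the black plastic adjusting tool (151 mm, 45 g) hanging upright, blade down, in the basket lid. Grip 30 mm wide (x axis), 14 thick (y axis), 72 tall (z axis, up), to be grasped across its thickness; under it a round guard 56 mm across, 4 thick, that rests on the lid, a 12 mm shank and the blade, whose tip is 115 mm straight below this point.
- tool_tip (a point): middle of the tip edge of the tool's blade; same axes as the grip. The blade is 22 mm wide (x axis, parallel to the wide side of the grip), 4 mm thick (y axis) and 22 mm long, then tapers into the shank, and is the same either way round. The underside of the finger guard is 75 mm above the tip.
- basket_hole (a point): centre of the square hole (34 x 34 mm) of the basket's lid in which the tool hangs, at the lid's upper face, 105 mm above the worktop; axes of the basket, z up. The tool may hang at any turn in it. The lid is 5 mm thick and free below the hole down to the basket's floor.
- basket: grey cutlery basket, 170 (x) x 90 (y) x 105 mm high with a flat slotted lid, loose, 0.75 kg, origin under its centre. The tool's hole lies at x = -45 mm. On the other half steel cutlery stands up to 62 mm above the lid (x from 28 to 67 mm), and a carrying bow 54 mm high crosses it at x = 5 mm.
- tool: the adjusting tool; origin at the middle of the blade's tip, z axis up the tool towards the grip
- dishwasher: white dishwasher 420 mm wide and 435 high, fixed, front to -y, its door open flat over the worktop; origin on the worktop under the dial's axis. Heights: door 74 mm, dispenser housing 86, slot floor 90, dial top 97. The dial sits in a grey collar 64 mm across, 92 high, with one long (20 mm, towards -y of this frame) and five short marks round it. The upright front is 245 mm off the dial (+y).
- cap: grey round reservoir cap, 62 mm across and 24 mm high, lying loose on the open door; origin under its centre. To be left alone.
- rinse_aid: white bottle 64 mm across and 190 mm high; origin under its centre. To be left alone.
- glass: drinking glass 72 mm across and 95 mm high; origin under its centre. To be left alone.
- jar: spice jar 52 mm across and 95 mm high; origin under its centre. To be left alone.

How it is judged:
On the way, in this order (a step that is already met when the one before it is completed fails the run):
1. the tool's blade stands in the dial's slot (tip within 4 mm of its floor) (z of tool_tip in the frame of dial_slot below 0.004 m and horizontal distance between tool_tip and dial_slot below 0.007 m), for 0.2 s.
2. with the blade in the slot, the dial's arrow is on the long mark (within 0.17 rad) (value of joint dial between -0.17 and 0.17 rad and z of tool_tip in the frame of dial_slot below 0.006 m and horizontal distance between tool_tip and dial_slot below 0.008 m), for 0.2 s.
At the end, for the whole second after the job is handed in: The dial's arrow is on the long mark within 0.17 rad (a third of the way to the next mark); the tool hangs in its hole of the basket lid with its guard on the lid (within 7 mm in height), upright within 0.12 rad and at rest; the basket stands upright (value of joint dial between -0.17 and 0.17 rad and horizontal distance between tool_tip and basket_hole below 0.018 m and z of tool_tip in the frame of basket_hole between -0.082 and -0.068 m and angle between tool's own z axis and vertical below 0.12 rad and angle between basket's own z axis and vertical below 0.08 rad and linear speed of tool below 0.02 m/s and angular speed of tool below 0.2 rad/s); the robot touches nothing.
It fails at once if the cap was shoved or knocked over (moved more than 30 mm) (distance of cap from where it was at the start of the episode above 0.03 m).
It fails at once if the bottle was shoved or knocked over (moved more than 30 mm) (distance of rinse_aid from where it was at the start of the episode above 0.03 m).
It fails at once if the glass was shoved or knocked over (moved more than 30 mm) (distance of glass from where it was at the start of the episode above 0.03 m).
It fails at once if the jar was shoved or knocked over (moved more than 30 mm) (distance of jar from where it was at the start of the episode above 0.03 m).
It fails at once if the basket was shoved away (moved more than 50 mm) (distance of basket from where it was at the start of the episode above 0.05 m).
It also fails if it takes over 50 s, if anything falls off the work surface, if the arm or the gripper's body presses on something with over 40 N, if the wrist force passes 120 N, or if a joint passes its speed limit or range.

### The arm

A 6-joint arm with a two-finger parallel gripper is mounted at the origin on the work surface. World frame = base frame: x ahead of the robot, y to its left, z up, the work surface at z = 0. Lengths are in m, angles in rad, forces in N, time in s.
With the tool pointing down it reaches from about 0.275 to 0.825 m from the base axis. Payload 4.9 kg.
Tool frame: the origin (TCP) lies midway between the tips of the shut fingers; the grasp point (between the pads) lies 19 mm behind it (grip_point_offset is the distance from the TCP to the grasp point, in m); z points along the fingers, y is the line along which they close (so a half turn about z gives the same grasp; the last joint's range is limited). The gripper opens to 85 mm and grips with 20 to 120 N. Pads are 22 mm wide; open, the fingers measure 114 mm over their backs; the gripper's body (76 mm by 85 mm) begins 54 mm behind the grasp point. The pads swing forward as they close: fully open they stand 13 mm farther back than shut.
Start: joints at [-1.329, 0.326, -0.193, 1.052, 0, 1.437], TCP at [0.202, -0.512, 0.231] pointing down, gripper open.
Joint ranges: [-2.65, 2.65], [-0.97, 1.79], [-1.3, 1.35], [-1.93, 2.1], [-1.47, 1.37], [-3.14, 3.14]. Speed limits (rad/s): [2.57, 2.57, 3.14, 3.14, 3.14, 3.14].

### API

Orientations are given as a rotation vector (axis times angle).
In Python, from cell import * gives the robot as it stands. Calls block until the motion is done:
- movep(position, orientation): joint-space move of the TCP to a pose.
- move_l(position, velocity=0.15, rot=None, until_force=None): straight line of the TCP; rot=None keeps the orientation; velocity is the mean speed in m/s. With until_force (N) it stops when the force on the tool has changed by that much, and returns True; else False.
- set_joints(angles): joint-space move.
- let_go() and grab(newtons=None): open the fingers fully, or close them until they stop; newtons is the grip in N (None keeps the last).
- sleep(seconds).
- ik(position, orientation): joint angles nearest the present ones, or None.
- get_state(): the state.
- grab_frame(name): name is "scene" or "top" or "wrist"; returns a dict with "img" (480x640x3 uint8, red, green, blue), "fx", "fy", "cx", "cy" (pixels), "cam_to_world" (4x4, takes a point from camera to world coordinates); the wrist camera has in their place "T_tool_cam" (4x4, takes a point from camera to tool coordinates, whose origin is the TCP and whose axes are the flange's). Camera axes: x right, y down, z forward; pixel columns grow to the right and rows downward; lengths in m; the calibration is good to about 2 mm. A picture is of the moment at which its call begins: read the wrist's pose just before it. There is no depth.
A pose or a line that the arm cannot do raises MotionError and nothing moves.
- sign_off(): hands the job in; it is judged then, once.
Trained networks look in the newest picture that a camera, given by its name, has taken for a name from the list of things; names that differ only in an ending like _2 or _b are one class to them, and where a whole thing is asked for, a point or a joint stands for the part that bears it (a point fixed in the world has none). Each returns a list of dicts, best first, with "score" (0 to 1); they miss things now and then, are a little off and sometimes report something else, mostly with a low value. They report only what shows in the picture. A call takes as long as a camera call.
- spot_in(camera, name): "centre" ([column, row] in pixels, amid what is visible of it).
- silhouettes(camera, name): "mask" (480x640 bool, what is visible of it) and "centre" ([column, row] in pixels, amid what is visible of it).
- tip_of(camera, name): "centre" ([column, row] in pixels: a listed point, or the origin of a listed thing).
The state is a dict: "clock": time; "q": joint angles; "joint_velocities": joint speeds; "tau": joint torques, N m; "position": TCP position; "eef_rot": TCP orientation; "contact_force": force on the tool from outside, world axes, zero at the start; "wrist_torque": the same for the moment, N m; "finger_gap": opening from 0.0 (shut) to 1.0 (fully open); "grasp_force": force on a finger pad.
Only numpy, scipy, OpenCV 4.12 (cv2) and the standard library are available. Lean on these libraries where they do the work, as an engineer would, in place of code of your own. Each camera call takes 0.05 s, during which the arm holds its last target. There are 200 camera calls.

## Working session

There is one attempt and no reset: what is moved stays moved. The work goes in short steps, each a Python script; the robot and the scene stay as the last script left them, time stands still between calls to the robot, and variables do not carry over. Pictures are saved under pics/ and viewed, at most 10 in all, crops included, and the job is handed in when it is done.

```bash
ls; mkdir -p pics; cat > h.py <<'E'
from cell import *
import numpy as np, cv2
from scipy.spatial.transform import Rotation as R
def frame(n):
    s=get_state(); f=grab_frame(n)
    if n=="wrist":
        T=np.eye(4);T[:3,:3]=R.from_rotvec(s["eef_rot"]).as_matrix();T[:3,3]=s["position"]
        f["cam_to_world"]=T@np.array(f["T_tool_cam"])
    return f
def ray(f,px):
    T=np.array(f["cam_to_world"]);d=T[:3,:3]@np.array([(px[0]-f["cx"])/f["fx"],(px[1]-f["cy"])/f["fy"],1])
    return T[:3,3],d
def at_z(f,px,z):
    o,d=ray(f,px);return o+d*(z-o[2])/d[2]
def proj(f,p):
    T=np.linalg.inv(np.array(f["cam_to_world"]));c=T[:3,:3]@np.array(p)+T[:3,3]
    return np.array([f["fx"]*c[0]/c[2]+f["cx"],f["fy"]*c[1]/c[2]+f["cy"]])
def save(f,n): cv2.imwrite("pics/"+n,cv2.cvtColor(np.array(f["img"]),cv2.COLOR_RGB2BGR))
E
python3 - <<'E'
from h import *
Z=dict(dial_slot=.09,tool_handle=.105+.04,basket_hole=.105,basket=0,dishwasher=0,cap=.074,rinse_aid=0,glass=0,jar=0,tool=.03,tool_tip=.03)
for c in ["top","scene"]:
    f=frame(c);save(f,c+".png");print(c,np.array(f["cam_to_world"])[:3,3].round(3))
    for n,z in Z.items():
        for d in tip_of(c,n)[:2]: print(n,np.round(d["centre"],1),round(d["score"],2),at_z(f,d["centre"],z).round(4))
print(get_state()["clock"])
E
```

```text
pics
top [ 0.446 -0.011  1.328]
dial_slot [160.3 252.9] 0.61 [0.5327 0.3604 0.09  ]
dial_slot [173.6 257.5] 0.23 [0.5214 0.3303 0.09  ]
tool_handle [364.1 297.5] 0.6 [ 0.4206 -0.0937  0.145 ]
tool_handle [358.5 300.3] 0.44 [ 0.415  -0.0815  0.145 ]
basket_hole [361.1 297.1] 0.7 [ 0.4208 -0.0898  0.105 ]
basket [352.6 279.5] 0.77 [ 0.4614 -0.0775  0.    ]
dishwasher [174.4 255.9] 0.96 [0.5307 0.3531 0.    ]
cap [198.7 298. ] 0.66 [0.4284 0.2778 0.074 ]
cap [160.8 250.8] 0.5 [0.5386 0.3641 0.074 ]
rinse_aid [314.5 152.8] 0.56 [0.7758 0.0062 0.    ]
glass [440.4 163. ] 0.91 [ 0.7413 -0.303   0.    ]
jar [466.6 280.8] 0.83 [ 0.4506 -0.3526  0.    ]
tool [359.5 299.8] 0.82 [ 0.413  -0.0907  0.03  ]
tool [360.3 298.1] 0.52 [ 0.4169 -0.0927  0.03  ]
scene [1.16  0.079 0.843]
dial_slot [495.3 251.2] 0.52 [0.5263 0.3563 0.09  ]
tool_handle [285.9 175.1] 0.6 [ 0.4198 -0.0901  0.145 ]
basket_hole [285.9 192.1] 0.8 [ 0.4314 -0.0902  0.105 ]
basket [293.4 234.5] 0.85 [ 0.4632 -0.0722  0.    ]
basket [182.9 218. ] 0.25 [ 0.4476 -0.3445  0.    ]
dishwasher [482.8 278.8] 0.69 [0.5319 0.355  0.    ]
cap [451.9 214.2] 0.98 [0.4196 0.2779 0.074 ]
rinse_aid [308.5 359.8] 0.7 [0.769  0.0086 0.    ]
glass [158.2 328.9] 0.82 [ 0.7441 -0.2999  0.    ]
glass [482.6 278.3] 0.45 [0.5306 0.3547 0.    ]
jar [181.9 218.7] 0.91 [ 0.4502 -0.3462  0.    ]
1.2
```

```bash
python3 - <<'E'
import cv2
t=cv2.imread("pics/top.png");cv2.imwrite("pics/topc.png",cv2.resize(t[200:350,120:420],None,fx=2.6,fy=2.6,interpolation=cv2.INTER_CUBIC))
E
python3 - <<'E'
from h import *
f=grab_frame("wrist");print(np.round(f["T_tool_cam"],3),f["fx"],f["cx"],f["cy"])
print(np.round(R.from_rotvec(get_state()["eef_rot"]).as_matrix(),2))
E
```

```text
[[-0.002 -0.966 -0.258  0.065]
 [ 1.    -0.001 -0.002 -0.001]
 [ 0.001 -0.258  0.966 -0.143]
 [ 0.     0.     0.     1.   ]] 370.99884284413577 328.40097401024167 238.98552348294288
[[ 0.93  0.37  0.  ]
 [ 0.37 -0.93  0.  ]
 [ 0.   -0.   -1.  ]]
```

View pics/scene.png

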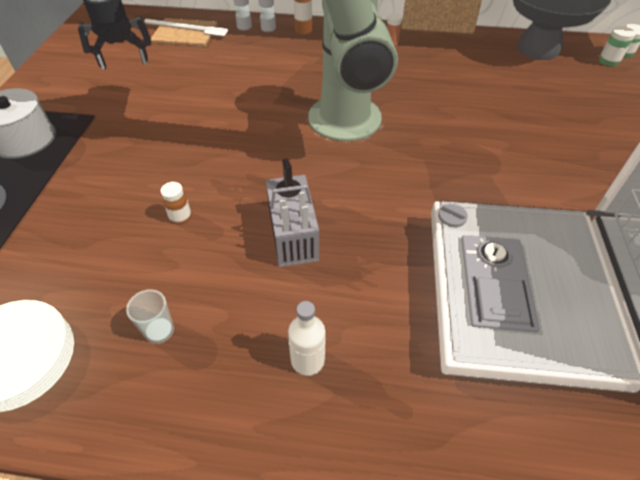

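View pics/topc.png

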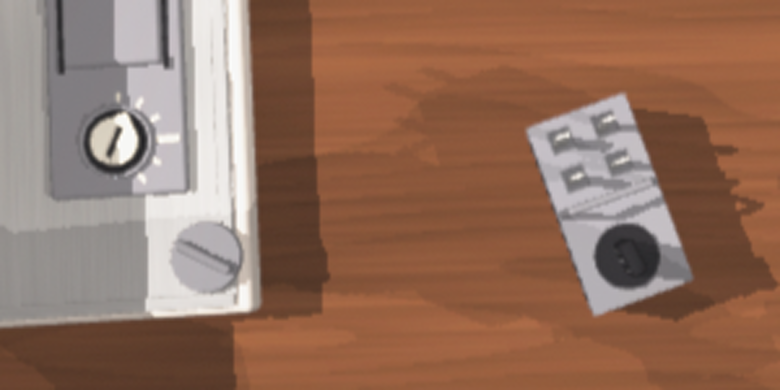

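```bash
cat >> h.py <<'E'
def rot(yaw):
    c,s=np.cos(yaw),np.sin(yaw)
    return R.from_matrix(np.array([[c,s,0],[s,-c,0],[0,0,-1]])).as_rotvec()
E
python3 - <<'E'
from h import *
out=[]
for nm,p,pts in [("dial",[.515,.355,.30],dict(dial_slot=.09,dishwasher=0,cap=.074)),("tool",[.405,-.09,.34],dict(tool_handle=.145,basket_hole=.105,tool=.03))]:
    movep([p[0],p[1],.34],rot(0)); 
    f=frame("wrist");save(f,f"w_{nm}.png");np.savez(nm+".npz",**{k:np.array(v) for k,v in f.items()})
    for n,z in pts.items():
        for d in tip_of("wrist",n)[:2]: print(n,np.round(d["centre"],1),round(d["score"],2),at_z(f,d["centre"],z).round(4))
print(get_state()["clock"],get_state()["q"])
E
```

```text
dial_slot [327.  191.3] 0.96 [0.5274 0.3574 0.09  ]
dishwasher [333.8 182.2] 0.85 [0.5271 0.349  0.    ]
cap [397.9 274.8] 0.82 [0.4274 0.2749 0.074 ]
tool_handle [324.9 200.8] 0.79 [ 0.4159 -0.0853  0.145 ]
tool [325.  184.3] 0.59 [ 0.4177 -0.0843  0.03  ]
9.5083 [-3.96896137e-01  1.53265693e-02 -2.95056246e-01  1.26039902e+00
 -2.16986340e-06  2.74457631e+00]
```

```bash
python3 - <<'E'
import cv2,numpy as np
a=cv2.imread("pics/w_dial.png")[131:251,267:387];b=cv2.imread("pics/w_tool.png")[90:290,225:425]
cv2.imwrite("pics/w2.png",np.hstack([cv2.resize(a,(400,400),interpolation=cv2.INTER_CUBIC),cv2.resize(b,(400,400),interpolation=cv2.INTER_CUBIC)]))
E
```

```text
(no output)
```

View pics/w2.png

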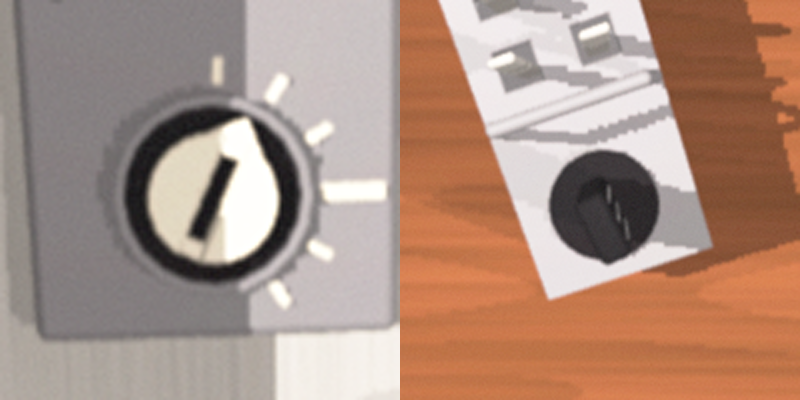

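```bash
python3 - <<'E'
from h import *
f=dict(np.load("dial.npz"));g=cv2.cvtColor(f["img"],cv2.COLOR_RGB2GRAY)
def comps(m,pred):
    n,l,s,c=cv2.connectedComponentsWithStats(m.astype(np.uint8))
    return [(i,s[i],c[i],l==i) for i in range(1,n) if pred(s[i])]
roi=np.zeros(g.shape,bool);roi[160:220,300:365]=1
for i,s,c,m in comps((g<90)&roi,lambda s:s[4]>40):
    r=cv2.minAreaRect(np.argwhere(m)[:,::-1].astype(np.float32));print("dark",s,c,r, at_z(f,r[0],.093))
    if s[4]<400:
        b=cv2.boxPoints(r);w=np.array([at_z(f,p,.093)[:2] for p in b]);print(w.round(4))
        e=[w[1]-w[0],w[2]-w[1]];e=max(e,key=np.linalg.norm);print("slot yaw",np.arctan2(e[1],e[0])%np.pi, [np.linalg.norm(x) for x in (w[1]-w[0],w[2]-w[1])])
    else:
        h=cv2.convexHull(np.argwhere(m)[:,::-1].astype(np.float32));el=cv2.fitEllipse(h);print("ell",el,at_z(f,el[0],.092))
roi[:]=0;roi[180:197,361:385]=1
for i,s,c,m in comps((g>200)&roi,lambda s:s[4]>15):
    print("mark",s,c,at_z(f,c,.092)); 
    v=np.argwhere(m)[:,::-1];print([at_z(f,p,.092).round(4) for p in (v[v[:,0]<366].mean(0),v[v[:,0]>377].mean(0))])
for n,p in [("centre net",[.5274,.3574,.09])]: print(n,proj(f,p))
t=dict(np.load("tool.npz"));c=t["img"][150:230,285:365].astype(float)
for n,z in [("rim",0)]:pass
g2=cv2.cvtColor(t["img"],cv2.COLOR_RGB2GRAY)
roi[:]=0;roi[160:228,290:360]=1
for i,s,cc,m in comps((g2<75)&roi,lambda s:s[4]>300):
    h=cv2.convexHull(np.argwhere(m)[:,::-1].astype(np.float32));el=cv2.fitEllipse(h);print("guard",s,el,at_z(t,el[0],.109))
e=cv2.resize(np.clip(c*3-20,0,255).astype(np.uint8),(640,560),interpolation=cv2.INTER_CUBIC)
cv2.imwrite("pics/tc.png",e[:,:,::-1])
E
```

```text
dark [304 163  53  53 854] [328.16744731 188.82903981] ((329.75, 188.74998474121094), (51.61879348754883, 52.32590103149414), 45.0) [0.53050657 0.35450278 0.093     ]
ell ((329.95458984375, 188.99996948242188), (52.39879608154297, 52.945220947265625), 1.8270983695983887) [0.53011619 0.35428585 0.092     ]
dark [324 179  13  24 116] [330.04310345 190.75      ] ((330.3965148925781, 190.24139404296875), (4.858338832855225, 25.079532623291016), 23.198589324951172) [0.52894107 0.35382656 0.093     ]
[[0.5178 0.3614]
 [0.5419 0.351 ]
 [0.5399 0.3463]
 [0.5157 0.3567]]
slot yaw 2.733843453005392 [np.float64(0.0262985012753489), np.float64(0.0050614464192418815)]
mark [363 184  20   9 145] [373.10344828 187.66206897] [0.53141363 0.30896118 0.092     ]
[array([0.5315, 0.3182, 0.092 ]), array([0.5317, 0.3018, 0.092 ])]
centre net [327.01090674 191.33297259]
guard [ 300  166   54   55 2198] ((326.9229736328125, 192.4274444580078), (52.797176361083984, 53.68373489379883), 156.40292358398438) [ 0.41862928 -0.08699727  0.109     ]
```

View pics/tc.png

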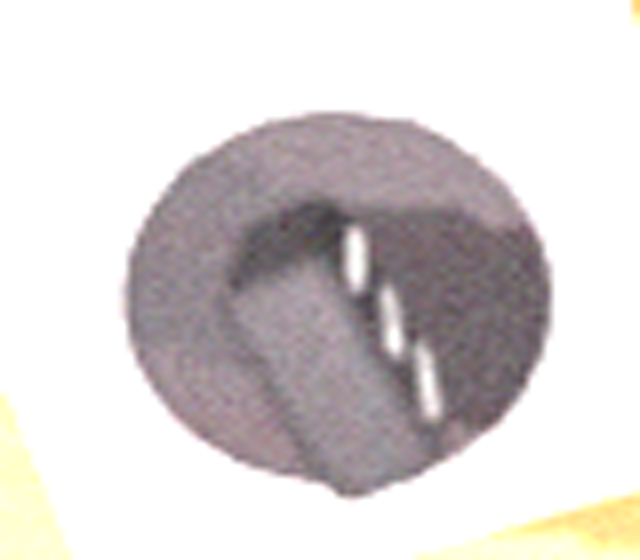

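```bash
python3 - <<'E'
from h import *
t=dict(np.load("tool.npz"))
a,b=[at_z(t,p,.105)[:2] for p in [(300,239),(381,212.5)]]
n=np.array([-(b-a)[1],(b-a)[0]]);n/=np.linalg.norm(n); 
if n[0]<0:n=-n
print("corners",a,b,np.linalg.norm(b-a),"yaw",np.arctan2(n[1],n[0]),"hole",(a+b)/2+.04*n)
q=np.array([at_z(t,p,.181)[:2] for p in [(314.4,191.4),(325.6,187.1),(339.4,214.3),(326.9,220)]])
print("top",q.mean(0)); 
for u,v in [(q[3],q[0]),(q[2],q[1])]: d=v-u;print(np.linalg.norm(d),np.arctan2(d[1],d[0]))
# model overlay check
for x,y,yw in [(.4186,-.087,.38),(.4186,-.087,.45)]:
    e=np.array([np.cos(yw),np.sin(yw)]);m=np.array([-e[1],e[0]])
    print([proj(t,[*(np.array([x,y])+sx*.015*e+sy*.007*m),.181]).round(1) for sx,sy in [(1,1),(1,-1),(-1,-1),(-1,1)]])
E
```

```text
corners [ 0.3689748  -0.05849703] [ 0.39724237 -0.14281531] 0.08893045771557782 yaw 0.32347312048637494 hole [ 0.42103407 -0.08794171]
top [ 0.41953273 -0.08712783]
0.025830489390906982 0.4022905369543532
0.025147046548610306 0.467589958176583
[array([311.6, 190.7]), array([327.6, 184.3]), array([341.1, 218. ]), array([325.4, 224.1])]
[array([310.7, 191.8]), array([326.1, 184.2]), array([342., 217.]), array([326.8, 224.2])]
```

```bash
python3 - <<'E'
from h import *
Y=.43
movep([.419,-.087,.25],rot(Y)); move_l([.419,-.087,.129],.15)
print(get_state()["clock"]); grab(60)
s=get_state();print(s["clock"],s["finger_gap"],s["grasp_force"],s["position"],s["contact_force"])
move_l([.420,-.087,.285],.15)
s=get_state();print(s["clock"],s["finger_gap"],s["grasp_force"],s["position"],s["contact_force"],s["wrist_torque"])
f=frame("top");
g=[cv2.resize(f["img"][200:350,120:420],(780,390))]
for n in ["basket","basket_hole"]:print(n,[ (np.round(d["centre"],1),round(d["score"],2),at_z(f,d["centre"],.105 if n!="basket" else 0).round(4)) for d in tip_of("top",n)[:1]])
E
```

```text
10.9417
11.5917 0.15755061757251848 58.387863636016846 [ 0.41909958 -0.08705935  0.12915802] [ 0.11598559 -0.63415563  2.7306001 ]
12.7833 0.15949420410734758 58.32176327705383 [ 0.41944344 -0.08676402  0.28410393] [ 0.28771243  0.76958917 -0.70306137] [ 7.93698493e-02  9.89256630e-05 -8.80217848e-03]
basket [(array([352.2, 281.1]), 0.89, array([ 0.4576, -0.0765,  0.    ]))]
basket_hole []
```

```bash
cat >> h.py <<'E'
D=np.array([.5292,.354]);YS=-.408+np.pi
E
python3 - <<'E'
from h import *
movep([*D,.245],rot(YS)); move_l([*D,.207],.1)
s=get_state();print(s["clock"],s["position"],s["q"][5])
f=frame("scene");save(f,"ins.png")
c=f["img"][190:310,420:580];cv2.imwrite("pics/insc.png",cv2.resize(c,(800,600),interpolation=cv2.INTER_CUBIC)[:,:,::-1])
for n in ["tool_tip","dial_slot"]:
    for d in tip_of("scene",n)[:2]: print(n,np.round(d["centre"],1),round(d["score"],2),at_z(f,d["centre"],.108 if n=="tool_tip" else .09).round(4))
E
```

```text
15.1333 [0.52943281 0.35355478 0.20721797] 0.881791228644794
tool_tip [496.5 249.4] 0.71 [0.5365 0.3524 0.108 ]
dial_slot [493.5 251.2] 0.7 [0.5268 0.3526 0.09  ]
```

View pics/insc.png

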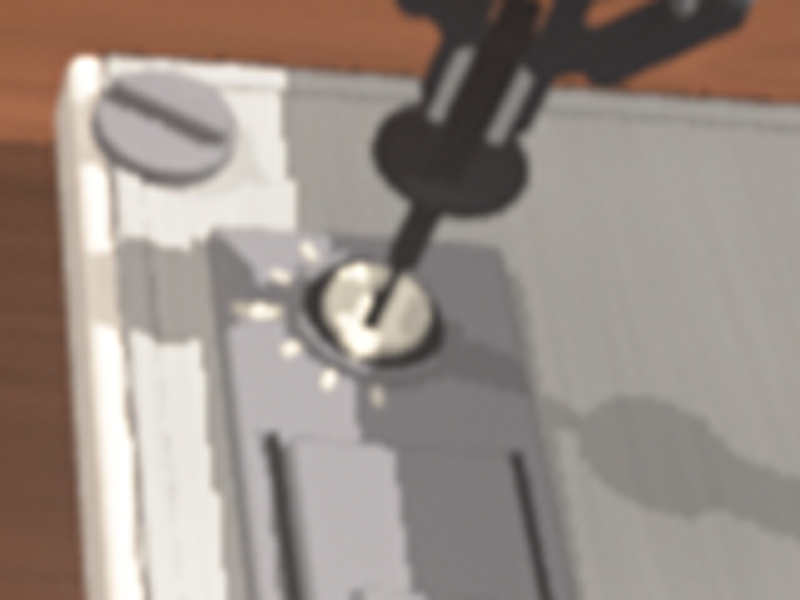

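```bash
python3 - <<'E'
from h import *
r=move_l([*D,.186],.03,until_force=6)
s=get_state();print(r,s["clock"],s["position"],s["contact_force"],s["wrist_torque"],s["finger_gap"])
E
```

```text
True 15.8667 [0.52895835 0.35393859 0.18912873] [-0.13093779 -0.62487799  4.61450135] [-0.00184911  0.11453318 -0.05404838] 0.15527775415229655
```

```bash
python3 - <<'E'
from h import *
sleep(.3)
p=[*D,.1895]; yt=-1.54-.12+np.pi
move_l(p,.03)
for y in np.linspace(YS,yt,4)[1:]:
    q=ik(p,rot(y)); set_joints(q)
    s=get_state();print(s["clock"],round(y,3),s["position"],s["contact_force"],s["wrist_torque"],s["finger_gap"],s["q"][5])
sleep(.3)
f=frame("scene");save(f,"turned.png")
c=f["img"][220:285,450:540];cv2.imwrite("pics/turnc.png",cv2.resize(c,(800,578),interpolation=cv2.INTER_CUBIC)[:,:,::-1])
E
```

```text
16.9 2.316 [0.52884602 0.35371798 0.1892084 ] [-0.91258339 -1.16770823  1.16178798] [-0.31832352  0.25993746  0.02337821] 0.15567876626626187 1.296673761901083
17.3833 1.899 [0.52916826 0.35396877 0.18923231] [-0.70356748 -0.23417351 -0.68245095] [-0.08840733 -0.02698929  0.0308846 ] 0.15847382933599805 1.7130854332854661
17.8667 1.482 [0.52945917 0.35398161 0.1893086 ] [ 0.47026999  0.63291312 -1.75229381] [-0.07034747 -0.36948247  0.00104206] 0.15620945203768552 2.130098050045358
```

View pics/turnc.png

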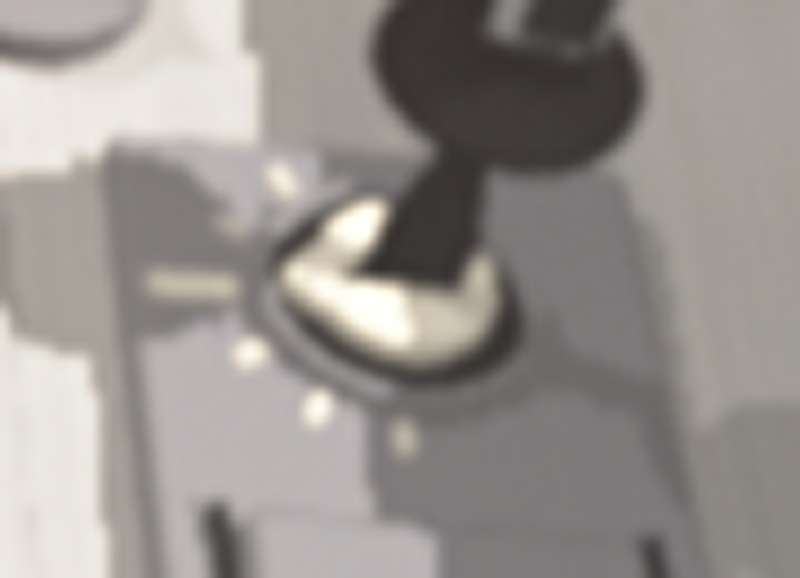

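```bash
python3 - <<'E'
from h import *
f=frame("scene")
for z,r in [(.097,.027),(.092,.035),(.092,.055)]:
    for th in [-.3,-.2,-.1,0,.1]:
        a=-1.54+th;p=proj(f,[D[0]+r*np.cos(a),D[1]+r*np.sin(a),z]);print(z,r,th,((p-[450,220])*8.89).round(0))
E
```

```text
0.097 0.027 -0.3 [283. 230.]
0.097 0.027 -0.2 [281. 239.]
0.097 0.027 -0.1 [280. 248.]
0.097 0.027 0 [281. 257.]
0.097 0.027 0.1 [283. 267.]
0.092 0.035 -0.3 [241. 233.]
0.092 0.035 -0.2 [239. 245.]
0.092 0.035 -0.1 [238. 256.]
0.092 0.035 0 [239. 268.]
0.092 0.035 0.1 [242. 280.]
0.092 0.055 -0.3 [154. 207.]
0.092 0.055 -0.2 [150. 224.]
0.092 0.055 -0.1 [149. 242.]
0.092 0.055 0 [150. 261.]
0.092 0.055 0.1 [154. 280.]
```

```bash
python3 - <<'E'
from h import *
s=get_state();p=s["position"]
move_l([p[0],p[1],.27],.12)
move_l([D[0],D[1]-.05,.29],.2)
f=frame("wrist");save(f,"w3.png");np.savez("w3.npz",**{k:np.array(v) for k,v in f.items()})
u=proj(f,[*D,.095]).astype(int);print(get_state()["clock"],u,get_state()["finger_gap"])
x0,y0=u[0]-60,max(u[1]-45,0)
c=f["img"][y0:y0+90,x0:x0+120];print(x0,y0)
cv2.imwrite("pics/w3c.png",cv2.resize(c,(800,600),interpolation=cv2.INTER_CUBIC)[:,:,::-1])
E
```

```text
19.5583 [324 158] 0.15722989359255513
264 113
```

View pics/w3c.png

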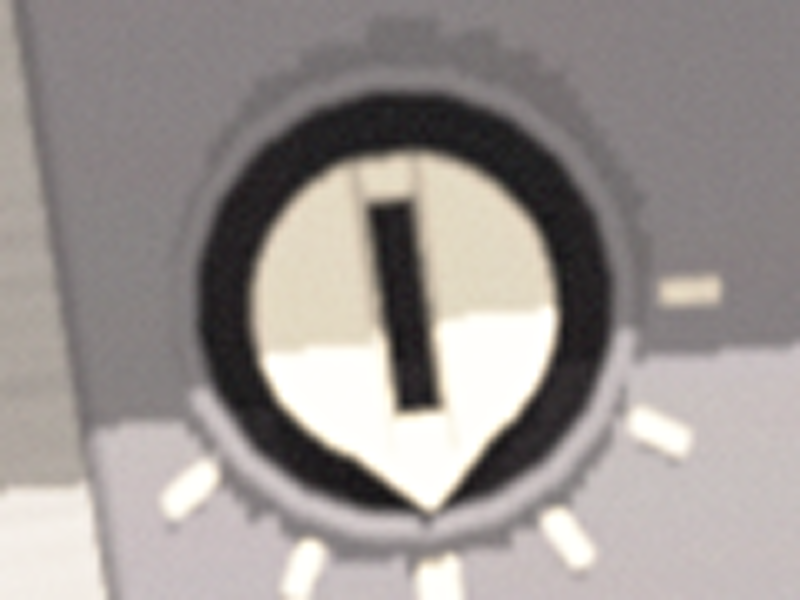

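```bash
python3 - <<'E'
from h import *
P=[.420,-.0875]
movep([*P,.285],rot(.43)); s=get_state();print(s["clock"],s["position"])
r=move_l([*P,.150],.1,until_force=6)
s=get_state();print(r,s["clock"],s["position"],s["contact_force"])
if not r:
    r=move_l([*P,.127],.05,until_force=5)
    s=get_state();print(r,s["clock"],s["position"],s["contact_force"])
E
```

```text
21.0667 [ 0.42059353 -0.08700156  0.2850742 ]
False 22.5667 [ 0.42042408 -0.0876583   0.15048034] [-0.16504757  0.00115357 -0.67731469]
True 23.0083 [ 0.42003272 -0.08763152  0.12886863] [0.11672606 0.63141665 4.95059827]
```

```bash
python3 - <<'E'
from h import *
P=[.420,-.0875]
let_go(); move_l([*P,.30],.15); sleep(.5)
f=frame("wrist");save(f,"end.png")
cv2.imwrite("pics/endc.png",cv2.resize(f["img"][60:360,170:490],(640,600))[:,:,::-1])
print(get_state()["clock"])
f=frame("top")
for n,z in dict(tool_handle=.145,cap=.074,basket=0,dial_slot=.09).items():
    for d in tip_of("top",n)[:1]: print(n,round(d["score"],2),at_z(f,d["centre"],z).round(4))
E
```

```text
25.5417
cap 0.6 [0.4271 0.2712 0.074 ]
basket 0.78 [ 0.4594 -0.0743  0.    ]
dial_slot 0.73 [0.5342 0.3579 0.09  ]
```

View pics/endc.png

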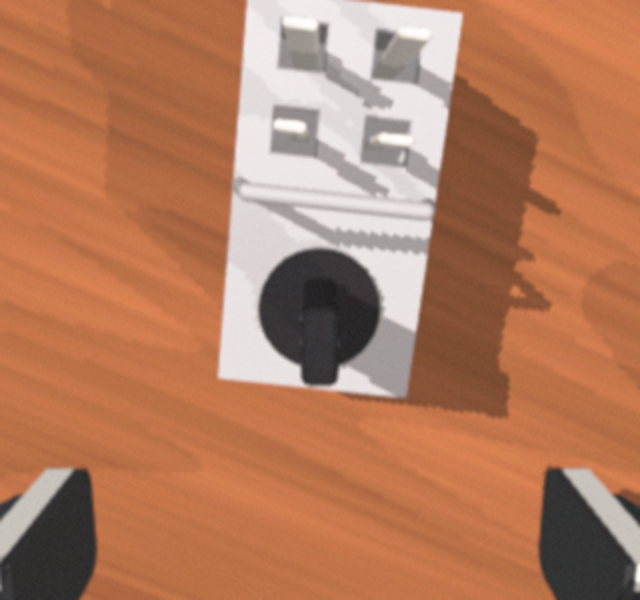

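The picture shows the tool upright in its hole: guard flat on the lid around crop (320,308), grip standing out below it, and the gripper clear. The last wrist view of the dial put the arrow on the long mark, so I'm handing in.

```bash
python3 -c "
from cell import *
print(sign_off())"
```

```text
the job is handed in; nothing more can be done
None
```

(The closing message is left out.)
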